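# Tug the lid of a needle-file case, free its catch if it is caught, and hold the lid open

## Task

First give the lid of the aluminium instrument case a gentle upward tug, to learn whether the hidden catch has caught it. If it is caught, slide the catch knob on the lock box across to release it; if the lid is free, leave the knob alone. Then raise the lid about half open, 45 to 50 degrees, and finish while still holding it there with the gripper (it falls shut if let go), without pushing the other things on the bench about.

Things in the scene. Friction and masses are not known exactly. Their poses are not given: they have to be found in the camera images.
- case: Aluminium case, fixed to the bench: shell 150 (x) x 230 (y) x 60 mm high. Origin on the bench under the shell's centre; x points to the hinge side (away from the robot at yaw 0), z up. A solid lock box, 44 (x) x 90 (y) x 50 mm high, stands against the middle of the -x wall. Inside, out of sight, a hook may or may not be caught over a keeper on the lid; nothing visible shows which.
- lid (a joint): Lid hinge, rad: 0 shut, grows as the lid opens upward about the case's far (+x) top edge; 1.57 upright. Plate 150 x 230 x 8 mm; 2 to 3.5 N at the handle lifts it; no stay, it falls shut. When caught it rises only about 0.02 rad (2.5 mm at the handle), then stops hard: a tug of 5 to 15 N is plenty, never over 40 N.
- lid_handle (a point): Middle of the lid's handle: a round steel bar, 10 mm thick, along the case's y, 80 mm free between its end posts, centre line 40 mm above the lid's top face, 110 mm in front of the hinge line, 109 mm above the bench when shut. Pinch it from above, fingers closing along the case's x; being round it can turn between the fingers as the lid swings.
- lid_hinge (a point): Point on the hinge line of the lid, in the middle of the case's far (+x) top edge, 75 mm from the case's centre and 60 mm above the bench. The line runs along the case's y.
- catch (a joint): Slide of the catch knob, m: 0 at its rest end, where it always starts, whether or not the hook is caught; 0.016 at its stop. It moves along the case's +y (the robot's left at yaw 0) against about 2 N of friction and stays where it is left. Slid to its stop it pushes a caught hook clear, and the hook then stays clear.
- catch_top (a point): Centre of the top of the catch knob: an upright steel block 14 (x) x 10 (y) mm that stands 33 mm above the lock box (its top is 83 mm above the bench), 100 mm in front of the case's centre and, at rest, 8 mm to its -y side. Pinch it across y from above, or push it.
- findings_jar: Glass jar with a metal lid, 52 mm across, 65 mm high, beside the case at its +y end; a bystander, not to be disturbed. Origin at its underside.
- wax_tin: Flat round metal tin, 62 mm across, 28 mm high, beside the case at its -y end; a bystander, not to be disturbed. Origin at its underside.
- flat_file: Flat file with a wooden handle, 220 mm long, lying behind the case along its hinge side; a bystander, not to be disturbed. Origin at its underside.
- chasing_hammer: Hammer lying at the robot's left; a bystander, not to be disturbed. Origin at its underside.
- ring_mandrel: Tapered steel ring mandrel, 300 mm long, 25 mm thick, lying at the robot's right; a bystander, not to be disturbed. Origin at its underside.
- bench_block: Steel bench block, 80 x 80 x 22 mm, near right; a bystander, not to be disturbed. Origin at its underside.
- pumice_bowl: White bowl, 90 mm across, 45 mm high, near left; a bystander, not to be disturbed. Origin at its underside.

How it is judged:
On the way, in this order (a step that is already met when the one before it is completed fails the run):
1. the lid is tugged up before the knob is used: it either pulls on the caught hook with over 2 N, or, being free, rises past 0.06 rad (((y of hook_c0 in the frame of case below -0.004 m and contact force between lid_c0 and hook_c0 above 2 N) or ((y of hook_c0 in the frame of case above 0.004 m and distance of hook_c0 from where it was at the start of the episode below 0.0086 m) and value of joint lid above 0.06 rad))), for 0.05 s.
2. a caught hook has been slid clear; or the free lid is raised past 0.3 rad (((y of hook_c0 in the frame of case above 0.004 m and distance of hook_c0 from where it was at the start of the episode above 0.0086 m) or ((y of hook_c0 in the frame of case above 0.004 m and distance of hook_c0 from where it was at the start of the episode below 0.0086 m) and value of joint lid above 0.3 rad))), for 0.1 s.
At the end, for the whole second after the job is handed in: The lid stands still between 0.6 and 1.1 rad (34 to 63 degrees), held there by the fingers on the lid (contact over 0.5 N), the hook clear of the keeper (value of joint lid between 0.6 and 1.1 rad and velocity of joint lid between -0.1 and 0.1 rad/s and contact force between the fingers and lid above 0.5 N and y of hook_c0 in the frame of case above 0.004 m); the arm keeps its last pose, push and grip.
It fails at once if the catch knob is slid over 6 mm although the lid was never caught ((y of hook_c0 in the frame of case above 0.004 m and distance of hook_c0 from where it was at the start of the episode below 0.0086 m) and value of joint catch above 0.006 m).
It fails at once if the caught lid is wrenched: over 40 N on the hook (contact force between lid_c0 and hook_c0 above 40 N).
It fails at once if a bystander on the bench is pushed more than 30 mm (distance of any of findings_jar, wax_tin, flat_file, chasing_hammer, ring_mandrel, bench_block, pumice_bowl from where it was at the start of the episode above 0.03 m).
It also fails if it takes over 51 s, if anything falls off the work surface, if the arm or the gripper's body presses on something with over 40 N, if the wrist force passes 120 N, or if a joint passes its speed limit or range.

## Robot

A 6-joint arm with a two-finger parallel gripper is mounted at the origin on the work surface. World frame = base frame: x ahead of the robot, y to its left, z up, the work surface at z = 0. Lengths are in m, angles in rad, forces in N, time in s.
With the tool pointing down it reaches from about 0.225 to 0.875 m from the base axis. Payload 3.4 kg.
Tool frame: the origin (TCP) lies between the finger pads; the fingertips stand 19 mm ahead of it and the grasp point (between the pads) is the TCP; z points along the fingers, y is the line along which they close (so a half turn about z gives the same grasp; the last joint's range is limited). The gripper opens to 85 mm and grips with 20 to 120 N. Pads are 22 mm wide; open, the fingers measure 114 mm over their backs; the gripper's body (76 mm by 85 mm) begins 54 mm behind the grasp point. The pads swing forward as they close: fully open they stand 13 mm farther back than shut.
Start: joints at [-1.289, 0.276, 1.505, -0, 1.361, -0.121], TCP at [0.225, -0.529, 0.25] pointing down, gripper open.
Joint ranges: [-2.89, 2.89], [-0.75, 2.08], [0.22, 2.7], [-1.18, 4.32], [0.11, 2.71], [-2.7, 2.7]. Speed limits (rad/s): [2.57, 2.57, 3.14, 3.14, 3.14, 3.14].

## Interface

Orientations are given as a unit quaternion [w, x, y, z].
In Python, from rig import get_state, imaging, ticket gives the robot as it stands. The module is installed in compiled form; this text tells all that it offers.
- The arm moves only by the shell command python3 -m inch 'ROWS' [FORCE]. ROWS is JSON, a list of rows, each an object with "claw": the opening, from -1 (shut) to 1 (fully open); "travel": the shift along the world's x, y, z in units of 200 mm (1.0 is 200 mm), a list of three; "turn": the turn about the world's z in units of 180 degrees (1.0 is 180 degrees). A call has 1 to 5 rows; each row is the pose to reach, as a shift and turn from the pose commanded when the call began, turning the shorter way round; what a row does not reach only later rows make up. A row lasts 1/10 s, in which the tool goes at most 50 mm and 8.59 degrees, less where a joint would pass 70% of its speed; a pose out of reach is approached as far as the arm can. A call with a number of a shift or a turn outside -1 to 1 is refused whole. A call with a gripper value outside its range is refused whole. The fingers move at their own pace and stop on an object; FORCE is the grip in N (left out, the last holds). Time passes only in rows, so rows that repeat a pose let the fingers close. It gives the time, the measured TCP pose, the force, the opening and the grip force at its end, in the units of the state.
- get_state(): the state, without advancing time (a new reading comes with each control period).
- imaging.get_image(name): name is "scene" or "top"; returns the picture (420x560x3 uint8, red, green, blue); there is no depth.
- imaging.camera_params(name): a dict with "camera_matrix" (3x3 intrinsics, pixels), "k1" (the pictures are not rectified: a ray, as slopes to the right and down, at radius r is drawn at 1 + k1 r^2 times it, then the intrinsics apply), "cam_to_world" (4x4, takes a point from camera to world coordinates). Camera axes: x right, y down, z forward; pixel columns grow to the right and rows downward; lengths in m; the calibration is good to about 2 mm. A picture is of the moment at which its call begins. camera_params takes no time and is no camera call.
- ticket.sign_off(): hands the job in; it is judged then, once.
The state is a dict: "clock": time; "qpos": joint angles; "qd": joint speeds; "effort": joint torques, N m; "position": TCP position; "ee_rot": TCP orientation; "contact_force": force on the tool from outside, world axes, zero at the start; "moment": the same for the moment, N m; "width": finger opening in m; "gripper_force": force on a finger pad.
Only numpy, scipy, OpenCV 4.12 (cv2) and the standard library are available. Lean on these libraries where they do the work, as an engineer would, in place of code of your own. Each camera call takes 0.05 s, during which the arm holds its last target. There are 200 camera calls.

## Working session

There is one attempt and no reset: what is moved stays moved. The work goes in short steps, Python scripts to look and compute and a shell command to move; the robot and the scene stay as the last step left them, time stands still between calls to the robot, and variables do not carry over. Pictures are saved under pics/ and viewed, at most 10 in all, crops included, and the job is handed in when it is done.

```bash
mkdir -p pics
python3 - <<'E'
from rig import get_state, imaging
import cv2
s=get_state();print(s)
for n in("scene","top"):
    cv2.imwrite(f"pics/{n}0.png",imaging.get_image(n)[:,:,::-1]);print(imaging.camera_params(n))
E
```

```text
{'clock': 0.0, 'qpos': array([-1.28898607e+00,  2.76597039e-01,  1.50616461e+00, -2.86460515e-05,
        1.36069803e+00, -1.20987003e-01]), 'qd': array([ 0.00149997,  0.0006748 ,  0.00011435, -0.00038116,  0.00040058,
        0.00132984]), 'effort': array([ 1.14540246e-03, -4.16770756e+01, -2.45808452e+01, -4.12976908e-05,
        1.09302104e-02, -1.07584235e-06]), 'position': array([ 0.22524626, -0.52849139,  0.24942598]), 'ee_rot': array([-9.29370199e-04,  9.79786728e-01,  2.00042738e-01, -8.89443348e-05]), 'contact_force': array([-0.14290605, -0.50470399,  0.96490734]), 'moment': array([-0.03549584, -0.01721781,  0.00508815]), 'gripper_force': 0.0, 'width': 0.08507701916329322}
{'camera_matrix': array([[393.86166822,   0.        , 280.50362127],
       [  0.        , 393.86166822, 211.61017235],
       [  0.        ,   0.        ,   1.        ]]), 'k1': -0.043972696285317026, 'cam_to_world': array([[ 0.77388368,  0.44425706, -0.45137537,  1.0734152 ],
       [ 0.63294918, -0.5671668 ,  0.52696979, -0.61707755],
       [-0.02189508, -0.69351099, -0.72011327,  0.94681183],
       [ 0.        ,  0.        ,  0.        ,  1.        ]])}
{'camera_matrix': array([[400.84506055,   0.        , 278.06087084],
       [  0.        , 400.84506055, 201.73753686],
       [  0.        ,   0.        ,   1.        ]]), 'k1': -0.014717165961262461, 'cam_to_world': array([[ 1.46103656e-02, -9.94034487e-01,  1.08083192e-01,
         4.07471725e-01],
       [-9.99881788e-01, -1.40067293e-02,  6.34202637e-03,
         5.22879389e-04],
       [-4.79030091e-03, -1.08163075e-01, -9.94121623e-01,
         1.48071738e+00],
       [ 0.00000000e+00,  0.00000000e+00,  0.00000000e+00,
         1.00000000e+00]])}
```

View pics/scene0.png

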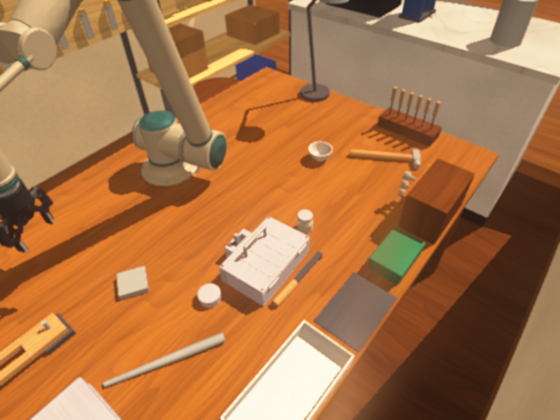

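View pics/top0.png

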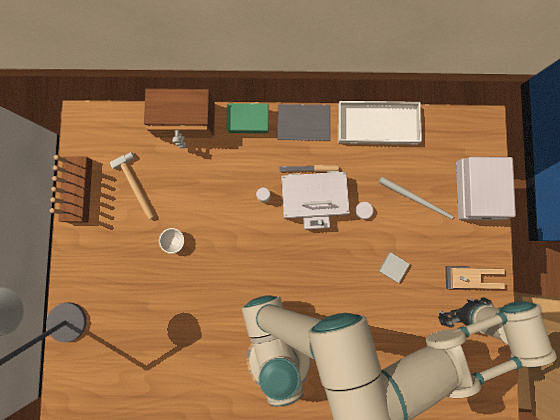

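The case is at about (315,195) in top and (265,258) in scene, with the jar to its left and the tin to its right. I'll enlarge the case in both views.

Run:
```python
import cv2
a=cv2.imread("pics/top0.png")[160:240,240:390]; b=cv2.imread("pics/scene0.png")[200:315,190:340]
cv2.imwrite("pics/topc.png",cv2.resize(a,None,fx=5,fy=5,interpolation=2)); cv2.imwrite("pics/scenec.png",cv2.resize(b,None,fx=5,fy=5,interpolation=2))
```

```text
(no output)
```

View pics/topc.png

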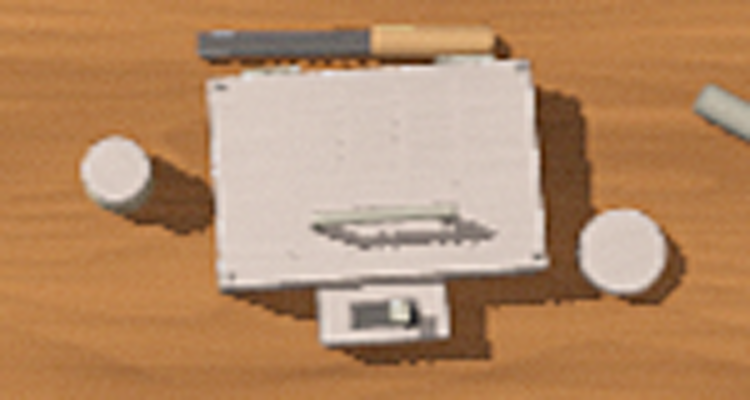

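View pics/scenec.png

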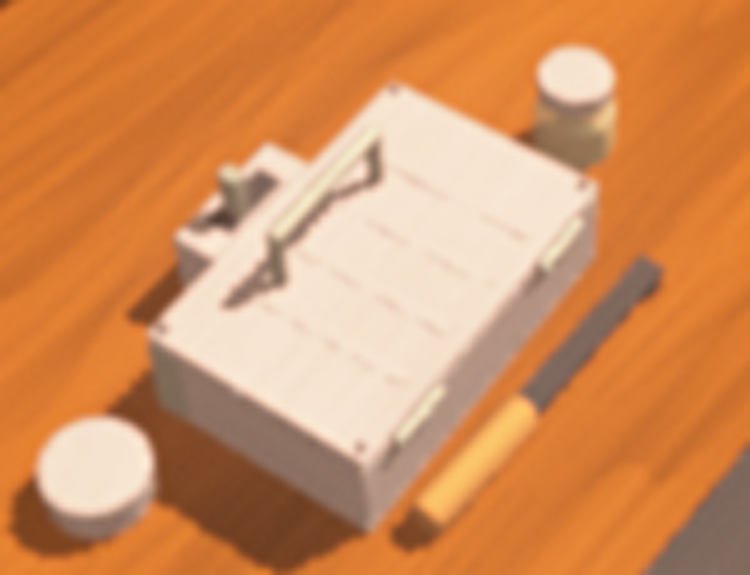

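The top crop shows the lid corners at (208,82), (532,65), (546,268) and (220,290), the handle bar from (313,217) to (457,210), and the knob top at (400,308). The same points in the scene crop are corners (597,183), (370,462), (155,330) and (395,85), bar (378,133) to (275,235), and knob (233,172). Next I triangulate them and fit a case pose.

```bash
cat > h.py <<'E'
import numpy as np, cv2
from rig import imaging
from scipy.optimize import least_squares
def cam(n):
    p=imaging.camera_params(n); return np.array(p["camera_matrix"]),np.array([p["k1"],0,0,0.]),np.linalg.inv(p["cam_to_world"])
C={n:cam(n) for n in("top","scene")}
def proj(n,P):
    K,d,T=C[n]; return cv2.projectPoints(np.atleast_2d(P).astype(float),cv2.Rodrigues(T[:3,:3])[0],T[:3,3],K,d)[0][:,0]
def tri(pt,ps):
    r=least_squares(lambda P:np.r_[proj("top",P)[0]-pt,proj("scene",P)[0]-ps],[.5,0,.1]); return r.x,np.sqrt(2*r.cost)
E
python3 - <<'E'
from h import *
t=lambda q:(np.array(q)+.5)/5-.5+[240,160]
s=lambda q:(np.array(q)+.5)/5-.5+[190,200]
# name: top, scene, model(case frame)
D={'FL':((208,82),(597,183),(.075,.115,.068)),'FR':((532,65),(370,462),(.075,-.115,.068)),
'NR':((546,268),(155,330),(-.075,-.115,.068)),'NL':((220,290),(395,85),(-.075,.115,.068)),
'HL':((313,215),(378,133),(-.035,.043,.112)),'HR':((457,208),(275,235),(-.035,-.043,.112)),'K':((400,308),(233,172),(-.1,-.008,.083))}
for k,(a,b,m) in D.items():
    P,e=tri(t(a),s(b));print(k,P.round(4),round(e,2))
M=np.array([v[2] for v in D.values()]);A=np.array([t(v[0]) for v in D.values()]);B=np.array([s(v[1]) for v in D.values()])
def W(p):
    c,si=np.cos(p[2]),np.sin(p[2]);return M@np.array([[c,-si,0],[si,c,0],[0,0,1]]).T+[p[0],p[1],p[3]]
r=least_squares(lambda p:np.r_[(proj("top",W(p))-A).ravel(),(proj("scene",W(p))-B).ravel()],[.5,0,0,0])
print(r.x.round(4),"res",r.fun.reshape(-1,2).round(1).tolist());print(W(r.x).round(4))
p=r.x;R=lambda v:np.array([p[0]+np.cos(p[2])*v[0]-np.sin(p[2])*v[1],p[1]+np.sin(p[2])*v[0]+np.cos(p[2])*v[1],v[2]])
print('handle',R((-.035,0,.109)),'knob',R((-.1,-.008,.083)),'hinge',R((.075,0,.06)))
from rig import get_state
from scipy.spatial.transform import Rotation as Ro
q=get_state()["ee_rot"];print(Ro.from_quat(q[[1,2,3,0]]).as_matrix().round(3),'yaw deg',np.degrees(p[2]))
E
```

```text
FL [ 0.6526 -0.0009  0.0703] 0.32
FR [ 0.6714 -0.2282  0.071 ] 1.39
NR [ 0.525  -0.2384  0.0724] 0.87
NL [ 0.5053 -0.0108  0.0649] 0.02
HL [ 0.5528 -0.0756  0.1108] 0.98
HR [ 0.5602 -0.1717  0.1174] 0.05
K [ 0.4922 -0.1366  0.0887] 0.37
[ 0.5896 -0.1201  0.0775  0.002 ] res [[-0.2, -0.6], [-0.7, -1.2], [-0.0, -0.0], [0.1, -0.3], [1.9, 0.9], [-1.9, 0.7], [-0.1, 0.7], [1.2, 0.2], [-0.4, 0.9], [-1.3, 0.8], [-0.0, -1.0], [-0.8, -0.2], [1.0, -0.9], [0.1, 0.4]]
[[ 6.555e-01  3.000e-04  7.000e-02]
 [ 6.733e-01 -2.290e-01  7.000e-02]
 [ 5.237e-01 -2.406e-01  7.000e-02]
 [ 5.059e-01 -1.130e-02  7.000e-02]
 [ 5.514e-01 -8.000e-02  1.140e-01]
 [ 5.580e-01 -1.657e-01  1.140e-01]
 [ 4.905e-01 -1.358e-01  8.500e-02]]
handle [ 0.55469024 -0.12282804  0.109     ] knob [ 0.49050434 -0.13583456  0.083     ] hinge [ 0.66436032 -0.11431485  0.06      ]
[[ 0.92   0.392 -0.   ]
 [ 0.392 -0.92   0.002]
 [ 0.    -0.002 -1.   ]] yaw deg 4.4387077229720715
```

The fit is consistent to about 2 mm: height offset 2 mm, heights match the text, yaw 4.4°. I'll travel above the handle now.

```bash
python3 -m inch '[{"claw":0.2,"travel":[0.79,0.97,0],"turn":0.397},{"claw":0.2,"travel":[0.79,0.97,0],"turn":0.397},{"claw":0.2,"travel":[0.79,0.97,0],"turn":0.397},{"claw":0.2,"travel":[0.79,0.97,0],"turn":0.397},{"claw":0.2,"travel":[0.79,0.97,0],"turn":0.397}]' 20
```

```text
clock: 0.6
position: [0.384, -0.3334, 0.25]
ee_rot: [-0.0, 0.837, 0.547, 0.0]
contact_force: [-0.1, -0.5, -0.0]
width: 0.051
gripper_force: 0.0
```

```bash
python3 -m inch '[{"claw":0.1,"travel":[0.8,1.0,0],"turn":0.156},{"claw":0.1,"travel":[0.8,1.0,0],"turn":0.156},{"claw":0.1,"travel":[0.8,1.0,0],"turn":0.156},{"claw":0.1,"travel":[0.8,1.0,0],"turn":0.156},{"claw":0.1,"travel":[0.8,1.0,0],"turn":0.156}]'
python3 -m inch '[{"claw":0.1,"travel":[0.05,0.05,-0.25],"turn":0},{"claw":0.1,"travel":[0.05,0.05,-0.35],"turn":0},{"claw":0.1,"travel":[0.05,0.05,-0.35],"turn":0},{"claw":0.1,"travel":[0.05,0.05,-0.35],"turn":0}]'
python3 - <<'E'
from rig import imaging,get_state
import cv2
s=get_state();print(s["position"],s["ee_rot"],s["qpos"])
a=imaging.get_image("top")[150:250,240:390,::-1];b=imaging.get_image("scene")[180:300,190:340,::-1]
f=lambda i:cv2.resize(i,(400,int(400*i.shape[0]/i.shape[1])+0),interpolation=2)
a=f(a);b=f(b)
cv2.imwrite("pics/m1.png",cv2.hconcat([cv2.copyMakeBorder(a,0,b.shape[0]-a.shape[0],0,0,0),b]))
E
```

```text
clock: 1.1
position: [0.5402, -0.138, 0.25]
ee_rot: [-0.0, 0.681, 0.732, -0.0]
contact_force: [-0.1, -0.6, -0.7]
width: 0.0468
gripper_force: 0.0
clock: 1.5
position: [0.5495, -0.1301, 0.1803]
ee_rot: [-0.0, 0.681, 0.732, -0.0]
contact_force: [-0.0, 0.2, 0.4]
width: 0.0473
gripper_force: 0.0
[ 0.54945327 -0.13007247  0.18034309] [-2.49922043e-04  6.81165143e-01  7.32129741e-01 -1.65324747e-04] [-3.55603325e-01  3.08409103e-01  1.63875705e+00 -1.22100126e-04
  1.19501495e+00 -4.27648920e-01]
```

View pics/m1.png

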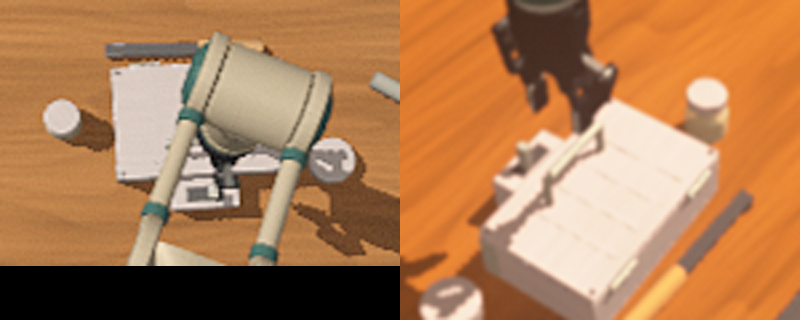

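In the scene view (right) the open fingers stand above the bar at about (575,150), and in the top view they sit over the handle. Next I descend and close gently.

```bash
python3 -m inch '[{"claw":0.1,"travel":[0.027,0.035,-0.1],"turn":0},{"claw":0.1,"travel":[0.027,0.035,-0.2],"turn":0},{"claw":0.1,"travel":[0.027,0.035,-0.3],"turn":0},{"claw":0.1,"travel":[0.027,0.035,-0.345],"turn":0},{"claw":0.1,"travel":[0.027,0.035,-0.345],"turn":0}]' 20
python3 -m inch '[{"claw":-0.5,"travel":[0,0,0],"turn":0},{"claw":-0.8,"travel":[0,0,0],"turn":0},{"claw":-1,"travel":[0,0,0],"turn":0},{"claw":-1,"travel":[0,0,0],"turn":0},{"claw":-1,"travel":[0,0,0],"turn":0}]' 20
```

```text
clock: 2.1
position: [0.5546, -0.1234, 0.1114]
ee_rot: [-0.0, 0.682, 0.732, -0.0]
contact_force: [-0.1, 0.9, -0.4]
width: 0.0466
gripper_force: 0.0
clock: 2.6
position: [0.5536, -0.1235, 0.1125]
ee_rot: [-0.0, 0.681, 0.732, -0.001]
contact_force: [-5.1, -1.8, 6.0]
width: 0.009
gripper_force: 20.4
```

Gripped: the width matches the 10 mm bar. Now the tug, in small steps.

```bash
for i in 1 2 3; do python3 -m inch '[{"claw":-1,"travel":[-0.002,0,0.01],"turn":0},{"claw":-1,"travel":[-0.002,0,0.01],"turn":0}]' | egrep 'pos|contact|width'; done
```

```text
position: [0.5539, -0.1234, 0.1135]
contact_force: [-1.8, -3.1, -1.6]
width: 0.0088
position: [0.5546, -0.1233, 0.1152]
contact_force: [0.7, -2.9, -5.1]
width: 0.0092
position: [0.5547, -0.1233, 0.1158]
contact_force: [4.5, -3.8, -14.0]
width: 0.0093
```

```bash
python3 -m inch '[{"claw":-1,"travel":[0,0,0.004],"turn":0},{"claw":-1,"travel":[0,0,0.004],"turn":0}]' | egrep 'pos|contact|width'
```

```text
position: [0.5547, -0.1232, 0.1159]
contact_force: [5.4, -3.9, -17.8]
width: 0.0093
```

The lid stopped hard after about 3 mm while the force climbed to 18 N, so it is caught. I'll ease down, let go, rise, and go to the −y side of the knob with the fingers closed.

```bash
python3 -m inch '[{"claw":-1,"travel":[0.004,0,-0.015],"turn":0},{"claw":-1,"travel":[0.006,0,-0.034],"turn":0},{"claw":0.1,"travel":[0.006,0,-0.034],"turn":0},{"claw":0.1,"travel":[0.006,0,-0.034],"turn":0},{"claw":0.1,"travel":[0.006,0,-0.034],"turn":0}]' 
python3 -m inch '[{"claw":0.1,"travel":[0,0,0],"turn":0},{"claw":0.1,"travel":[0,0,0.1],"turn":0},{"claw":0.1,"travel":[0,0,0.25],"turn":0},{"claw":0.1,"travel":[0,0,0.25],"turn":0}]'
python3 -m inch '[{"claw":-1,"travel":[-0.31,-0.19,0],"turn":0},{"claw":-1,"travel":[-0.31,-0.19,0],"turn":0},{"claw":-1,"travel":[-0.31,-0.19,0],"turn":0},{"claw":-1,"travel":[-0.31,-0.19,0],"turn":0},{"claw":-1,"travel":[-0.31,-0.19,0],"turn":0}]'
```

```text
clock: 3.9
position: [0.5554, -0.1225, 0.1119]
ee_rot: [0.0, 0.681, 0.732, 0.001]
contact_force: [-0.8, -0.0, -0.2]
width: 0.0468
gripper_force: 0.0
clock: 4.3
position: [0.5575, -0.1236, 0.1652]
ee_rot: [0.004, 0.681, 0.732, 0.002]
contact_force: [0.6, 0.3, 1.1]
width: 0.0468
gripper_force: 0.0
clock: 4.8
position: [0.4939, -0.1607, 0.1613]
ee_rot: [0.0, 0.681, 0.732, 0.0]
contact_force: [0.3, -0.8, 0.3]
width: -0.0
gripper_force: 0.0
```

```bash
python3 -m inch '[{"claw":-1,"travel":[-0.007,-0.005,-0.2],"turn":0},{"claw":-1,"travel":[-0.007,-0.005,-0.35],"turn":0},{"claw":-1,"travel":[-0.007,-0.005,-0.415],"turn":0},{"claw":-1,"travel":[-0.007,-0.005,-0.415],"turn":0}]'
python3 - <<'E'
from rig import imaging,get_state
import cv2
b=imaging.get_image("scene")[200:300,190:315,::-1]
cv2.imwrite("pics/m2.png",cv2.resize(b,None,fx=6,fy=6,interpolation=2))
E
```

```text
clock: 5.2
position: [0.4909, -0.1607, 0.0761]
ee_rot: [-0.002, 0.681, 0.732, -0.0]
contact_force: [0.2, 0.3, 1.0]
width: -0.0001
gripper_force: 0.0
```

View pics/m2.png

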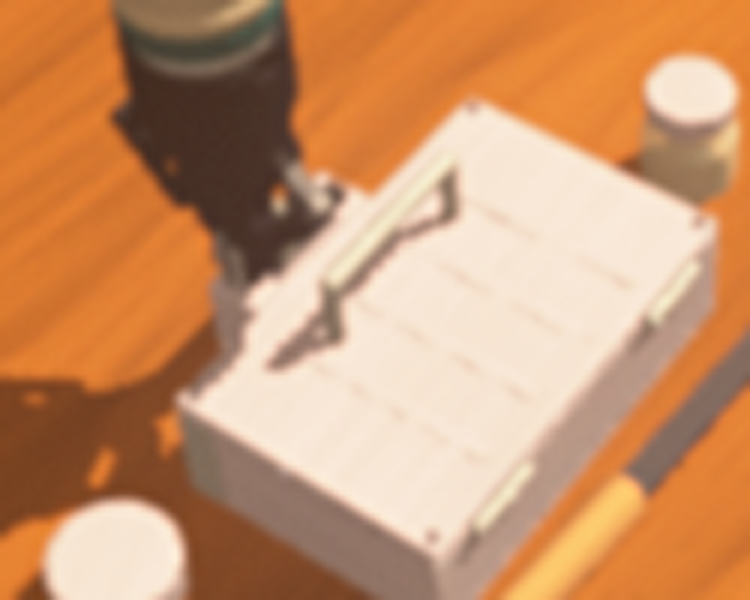

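The closed fingertips are at about (255,240), just on the −y side of the knob (about 280,200), and touch nothing. Now I push along +y.

```bash
python3 -m inch '[{"claw":-1,"travel":[-0.002,0.025,0],"turn":0},{"claw":-1,"travel":[-0.004,0.05,0],"turn":0},{"claw":-1,"travel":[-0.004,0.05,0],"turn":0}]' | egrep 'pos|contact'
python3 -m inch '[{"claw":-1,"travel":[-0.002,0.02,0],"turn":0},{"claw":-1,"travel":[-0.003,0.04,0],"turn":0},{"claw":-1,"travel":[-0.003,0.04,0],"turn":0}]' | egrep 'pos|contact'
python3 -m inch '[{"claw":-1,"travel":[-0.001,0.015,0],"turn":0},{"claw":-1,"travel":[-0.002,0.025,0],"turn":0},{"claw":-1,"travel":[-0.002,0.025,0],"turn":0}]' | egrep 'pos|contact'
```

```text
position: [0.4911, -0.1513, 0.0792]
contact_force: [-0.1, 0.2, 0.1]
position: [0.4903, -0.1436, 0.0788]
contact_force: [0.1, 0.3, 0.8]
position: [0.4897, -0.1387, 0.0783]
contact_force: [0.3, -1.5, 0.4]
```

```bash
for i in 1 2 3; do python3 -m inch '[{"claw":-1,"travel":[-0.001,0.013,0],"turn":0},{"claw":-1,"travel":[-0.002,0.025,0],"turn":0},{"claw":-1,"travel":[-0.002,0.025,0],"turn":0}]' | egrep 'pos|contact'; done
```

```text
position: [0.4894, -0.1345, 0.0784]
contact_force: [0.5, -4.2, 0.1]
position: [0.4895, -0.1341, 0.0785]
contact_force: [-2.6, -18.9, -3.4]
position: [0.4896, -0.1337, 0.0787]
contact_force: [-4.1, -31.9, -7.2]
```

It's stopped against something, so I'll back off and check where the knob ended up.

```bash
python3 -m inch '[{"claw":-1,"travel":[0.006,-0.1,0],"turn":0},{"claw":-1,"travel":[0.008,-0.15,0],"turn":0},{"claw":-1,"travel":[0.008,-0.15,0.3],"turn":0},{"claw":-1,"travel":[0.008,-0.15,0.42],"turn":0},{"claw":-1,"travel":[0.008,-0.15,0.42],"turn":0}]'|egrep 'clock|pos|contact'
python3 - <<'E'
from h import *
im=imaging.get_image("scene")[200:300,190:315,::-1]
cv2.imwrite("pics/m3.png",cv2.resize(im,None,fx=6,fy=6,interpolation=2))
p=[.5896,-.1201,.0775]
for d in(0,.008,.016):
    v=np.array([-.1,-.008+d]);c,s=np.cos(p[2]),np.sin(p[2])
    q=proj("scene",[p[0]+c*v[0]-s*v[1],p[1]+s*v[0]+c*v[1],.085])[0];print(d,((q-[190,200]+.5)*6-.5).round(0))
E
```

```text
clock: 7.55
position: [0.4928, -0.1544, 0.1667]
contact_force: [0.3, 0.0, 0.5]
0 [281. 209.]
0.008 [291. 198.]
0.016 [301. 188.]
```

View pics/m3.png

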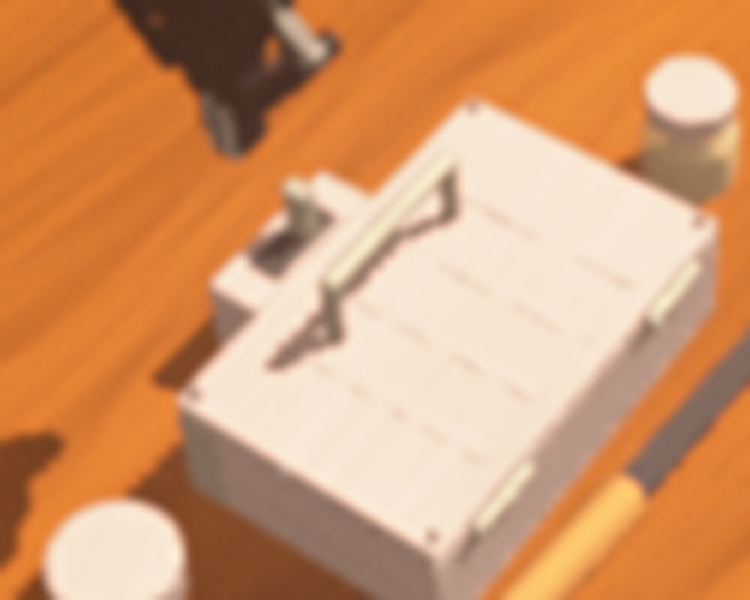

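The knob top is now at (300,187), which matches the prediction for 16 mm of travel (301,188), so it is at its stop. Back to the handle.

```bash
python3 -m inch '[{"claw":0.1,"travel":[0.15,0.08,0.05],"turn":0},{"claw":0.1,"travel":[0.31,0.156,0.05],"turn":0},{"claw":0.1,"travel":[0.31,0.156,0.05],"turn":0},{"claw":0.1,"travel":[0.31,0.156,0],"turn":0},{"claw":0.1,"travel":[0.31,0.156,0],"turn":0}]'
```

```text
clock: 8.1
position: [0.5492, -0.1219, 0.1593]
ee_rot: [-0.003, 0.681, 0.732, -0.001]
contact_force: [-1.4, -0.1, 0.3]
width: 0.0471
gripper_force: 0.0
```

```bash
python3 -m inch '[{"claw":0.1,"travel":[0,0,0],"turn":0},{"claw":0.1,"travel":[0,0,0],"turn":0}]' | egrep 'pos'
```

```text
position: [0.5512, -0.123, 0.162]
```

```bash
python3 -m inch '[{"claw":0.1,"travel":[0.016,0,-0.08],"turn":0},{"claw":0.1,"travel":[0.016,0,-0.17],"turn":0},{"claw":0.1,"travel":[0.016,0,-0.25],"turn":0},{"claw":0.1,"travel":[0.016,0,-0.25],"turn":0}]' |egrep 'pos|contact'
python3 -m inch '[{"claw":-0.5,"travel":[0,0,0],"turn":0},{"claw":-1,"travel":[0,0,0],"turn":0},{"claw":-1,"travel":[0,0,0],"turn":0},{"claw":-1,"travel":[0,0,0],"turn":0},{"claw":-1,"travel":[0,0,0],"turn":0}]' 25
python3 - <<'E'
# waypoints (handle shift, travel units) for lid angle
import numpy as np
r=np.hypot(.110,.049);a=np.arctan2(.049,.110)
for t in np.r_[.03,.06,.1:.86:.05]:
    d=.110-r*np.cos(a+t); z=r*np.sin(a+t)-.049
    print(round(t,2),(np.array([d*np.cos(.0775),d*np.sin(.0775),z])/.2).round(3))
E
```

```text
position: [0.5533, -0.1225, 0.1106]
contact_force: [-1.3, -0.0, -0.2]
clock: 9.2
position: [0.5536, -0.1232, 0.1134]
ee_rot: [-0.001, 0.681, 0.732, -0.001]
contact_force: [-5.3, -0.8, 4.1]
width: 0.0089
gripper_force: 24.5
0.03 [0.008 0.001 0.016]
0.06 [0.016 0.001 0.033]
0.1 [0.027 0.002 0.054]
0.15 [0.043 0.003 0.079]
0.2 [0.059 0.005 0.104]
0.25 [0.077 0.006 0.128]
0.3 [0.097 0.008 0.152]
0.35 [0.117 0.009 0.174]
0.4 [0.138 0.011 0.195]
0.45 [0.161 0.012 0.215]
0.5 [0.184 0.014 0.234]
0.55 [0.209 0.016 0.251]
0.6 [0.234 0.018 0.268]
0.65 [0.26  0.02  0.283]
0.7 [0.286 0.022 0.297]
0.75 [0.314 0.024 0.309]
0.8 [0.342 0.027 0.32 ]
0.85 [0.37  0.029 0.33 ]
```

```bash
python3 -m inch '[{"claw":-1,"travel":[0.004,0,0.015],"turn":0},{"claw":-1,"travel":[0.012,0.001,0.033],"turn":0},{"claw":-1,"travel":[0.023,0.002,0.054],"turn":0},{"claw":-1,"travel":[0.023,0.002,0.054],"turn":0}]'
```

```text
clock: 9.6
position: [0.5583, -0.1228, 0.1234]
ee_rot: [-0.001, 0.681, 0.732, -0.002]
contact_force: [-4.6, -4.0, 0.0]
width: 0.0091
gripper_force: 24.5
```

The lid is free now and rising with little force. I'll continue along the arc.

```bash
python3 -m inch '[{"claw":-1,"travel":[0.016,0.001,0.025],"turn":0},{"claw":-1,"travel":[0.032,0.003,0.05],"turn":0},{"claw":-1,"travel":[0.05,0.004,0.074],"turn":0},{"claw":-1,"travel":[0.07,0.006,0.098],"turn":0},{"claw":-1,"travel":[0.07,0.006,0.098],"turn":0}]'|egrep 'pos|cont|width'
python3 -m inch '[{"claw":-1,"travel":[0.02,0.001,0.022],"turn":0},{"claw":-1,"travel":[0.041,0.003,0.043],"turn":0},{"claw":-1,"travel":[0.064,0.004,0.063],"turn":0},{"claw":-1,"travel":[0.087,0.006,0.082],"turn":0},{"claw":-1,"travel":[0.087,0.006,0.082],"turn":0}]'|egrep 'pos|cont|width'
```

```text
position: [0.5714, -0.1218, 0.1435]
contact_force: [-8.4, -3.2, 2.1]
width: 0.0086
position: [0.5882, -0.1205, 0.1608]
contact_force: [-11.7, -2.9, 9.7]
width: 0.0088
```

```bash
python3 -m inch '[{"claw":-1,"travel":[0.02,0.002,0.025],"turn":0},{"claw":-1,"travel":[0.045,0.004,0.042],"turn":0},{"claw":-1,"travel":[0.07,0.006,0.057],"turn":0},{"claw":-1,"travel":[0.096,0.008,0.071],"turn":0},{"claw":-1,"travel":[0.096,0.008,0.071],"turn":0}]'|egrep 'pos|cont|width'
python3 -m inch '[{"claw":-1,"travel":[0.022,0.002,0.013],"turn":0},{"claw":-1,"travel":[0.044,0.003,0.025],"turn":0},{"claw":-1,"travel":[0.064,0.004,0.033],"turn":0},{"claw":-1,"travel":[0.064,0.004,0.033],"turn":0},{"claw":-1,"travel":[0.064,0.004,0.033],"turn":0}]'
python3 - <<'E'
from h import *
im=imaging.get_image("scene")[170:300,190:340,::-1]
cv2.imwrite("pics/m4.png",cv2.resize(im,None,fx=4,fy=4,interpolation=2))
E
```

```text
position: [0.6098, -0.1188, 0.1756]
contact_force: [-7.3, -1.8, 7.8]
width: 0.0088
clock: 11.6
position: [0.6234, -0.1178, 0.1818]
ee_rot: [0.001, 0.681, 0.732, 0.0]
contact_force: [-4.4, -1.4, 6.5]
width: 0.0087
gripper_force: 24.9
```

View pics/m4.png

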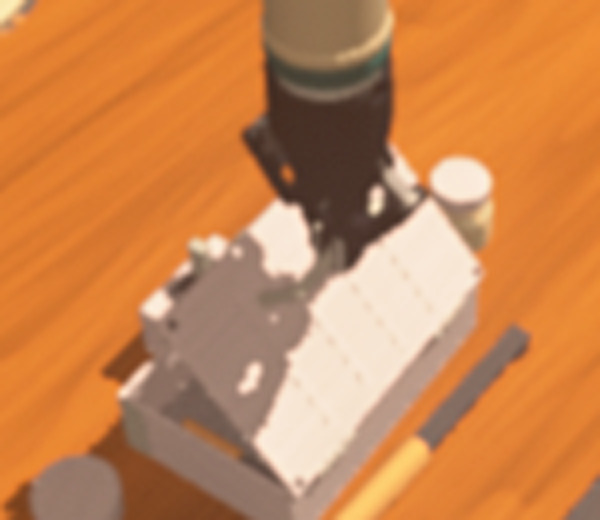

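The lid stands about half open with the fingers on the bar at (320,255). The jar, tin and file have not moved. The handle position gives about 0.82 rad (47°). I'll let it settle, then hand in.

```bash
python3 -m inch '[{"claw":-1,"travel":[0,0,0],"turn":0},{"claw":-1,"travel":[0,0,0],"turn":0},{"claw":-1,"travel":[0,0,0],"turn":0},{"claw":-1,"travel":[0,0,0],"turn":0},{"claw":-1,"travel":[0,0,0],"turn":0}]'
python3 -c "from rig import ticket; print(ticket.sign_off())"
```

```text
clock: 12.15
position: [0.6233, -0.1178, 0.1818]
ee_rot: [0.001, 0.681, 0.732, 0.0]
contact_force: [-3.7, -0.9, 5.4]
width: 0.0089
gripper_force: 24.9
the job is handed in; nothing more can be done
None
```

The tug showed the lid was caught, so I slid the knob to its stop, raised the lid to about 47° and handed the job in with the gripper still holding it there; sign-off returned no verdict.

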